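# Set the polishing wheel's speed selector and start it

### The arm

A 6-joint arm with a two-finger parallel gripper is mounted at the origin on the work surface. World frame = base frame: x ahead of the robot, y to its left, z up, the work surface at z = 0. Lengths are in m, angles in rad, forces in N, time in s.
With the tool pointing down it reaches from about 0.425 to 0.925 m from the base axis. Payload 12.5 kg.
Tool frame: the origin (TCP) lies midway between the tips of the shut fingers; the grasp point (between the pads) lies 19 mm behind it; z points along the fingers, x is the direction in which the jaws open and shut, and the axes are right-handed (so a half turn about z gives the same grasp; the last joint's range is limited). The gripper opens to 85 mm and grips with 20 to 120 N. Pads are 22 mm wide; open, the fingers measure 114 mm over their backs; the gripper's body (76 mm by 85 mm) begins 54 mm behind the grasp point. The pads swing forward as they close: fully open they stand 13 mm farther back than shut.
Start: joints at [1.15, 0.491, 1.559, -0, 1.092, -0.106], TCP at [0.194, 0.594, 0.203] pointing down, gripper open.
Joint ranges: [-3.1, 3.1], [-0.84, 2.19], [0.05, 2.79], [-1.13, 4.28], [0.06, 2.93], [-2.69, 2.69]. Speed limits (rad/s): [2.22, 2.22, 2.79, 3.14, 3.14, 3.14].

### API

Orientations are given as a 3x3 rotation matrix whose columns are the frame's x, y, z axes.
In Python, from cell import robot gives the robot as it stands.
- The arm moves only by the tool play_rows, never from a script. Its argument "rows" is a list of rows, each a list of 3 entries, a list of its own where there are three numbers: the turn, a rotation vector about the tool's x, y, z in rad, then the shift along the tool's x, y, z in cm, then the finger opening in cm, from 0 to 8.54. A call has exactly 5 rows; each row is the pose to reach, as a shift and turn from the pose commanded when the call began, along the tool's axes at that moment; what a row does not reach only later rows make up. A row lasts 1/12 s, in which the tool goes at most 41.7 mm and 7.16 degrees, less where a joint would pass 70% of its speed; a pose out of reach is approached as far as the arm can. A call with a gripper value outside its range is refused whole. The fingers move at their own pace and stop on an object; "squeeze" is the grip in N (left out, the last holds). Time passes only in rows, so rows that repeat a pose let the fingers close, or fill a call up. It gives the time, the measured TCP pose, the force and the opening at its end, in the units of the state.
- robot.get_state(): the state, without advancing time (a new reading comes with each control period).
- robot.grab_frame(name): name is "scene" or "top" or "wrist"; returns a dict with "img" (400x640x3 uint8, red, green, blue), "K" (3x3 intrinsics, pixels), "rvec" (rotation vector, rad) and "tvec" (3), from world to camera coordinates, as OpenCV has them; the wrist camera has in their place "hand_eye" (4x4, takes a point from camera to tool coordinates, whose origin is the TCP and whose axes are the tool frame's). Camera axes: x right, y down, z forward; pixel columns grow to the right and rows downward; lengths in m; the calibration is good to about 2 mm. A picture is of the moment at which its call begins: read the wrist's pose just before it. There is no depth.
- robot.finish_job(): hands the job in, once; it reports no verdict.
The state is a dict: "clock": time; "joint_pos": joint angles; "joint_velocities": joint speeds; "joint_efforts": joint torques, N m; "position": TCP position; "tcp_rot": TCP orientation; "contact_force": force on the tool from outside, world axes, zero at the start; "torque": the same for the moment, N m; "opening": finger opening in m.
Only numpy, scipy, OpenCV 4.12 (cv2) and the standard library are available. Lean on these libraries where they do the work, as an engineer would, in place of code of your own. Each camera call takes 0.05 s, during which the arm holds its last target.

### The job

The next batch of tap levers is to be polished at the yellow speed. With the fingertips, push the upright white tab of the black speed selector round, without pinching it, until the white pointer sits at the yellow mark; only then press the green start button fully in and let it come back out. Leave the tap levers and the bar of polishing compound where they are.

Things in the scene. Friction and masses are not known exactly. Their poses are not given: they have to be found in the camera images.
- console: grey control console, a fixed box 250 (its x) by 400 (its y) by 60 mm high; origin at the centre of its underside, on the bench. It stands at varying place and yaw (within 0.25 rad). The selector's axis is at x 0, y +60 mm and the start button at x -45, y -135 mm in its frame
- selector_axis (a point): point on the upright axis of the speed selector, at the upper face of its black dial (73 mm above the bench). The dial is 152 mm across and 13 mm thick, with a hub cap 32 mm across rising 8 mm above the dial at the centre
- selector (a joint): selector angle in rad, growing clockwise seen from above; stops at -0.4 and 2.75; starts between -0.35 and 0.25. A sprung detent holds it at each mark (0.90, 1.45, 2.00, 2.55). Pushing the tab takes about 1 N (friction), and 3 to 6 N to climb out of a mark's detent; midway between marks it stays where left, and within about 0.1 rad of a mark it snaps in by itself. Turns either way
- tab_top (a point): middle of the top face of the white tab, an upright plate standing on the dial in line with the pointer: 28 mm long along the radius (44 to 72 mm from the axis), 12 mm thick, 36 mm high above the dial (its top 109 mm above the bench). The half with the +y face is selector_c2, the -y half selector_c3. Pushing its +y face (looking anticlockwise) turns the selector clockwise. Frame: x outward along the pointer, z up
- pointer (a point): the point where the white pointer points, 100 mm from the selector's axis and 10 mm beyond the pointer's end (8 mm wide, ends 90 mm from the axis); when a mark is selected this point lies over the centre of that mark
- mark_red: flat red disc on the console's top, 20 mm across and 1.5 mm thick, seen only (nothing to bump into); origin at its centre. One of four coloured discs, set 0.55 rad apart at 100 mm from the selector's axis; which colour is at which place varies
- mark_yellow: flat yellow disc on the console's top, 20 mm across and 1.5 mm thick, seen only (nothing to bump into); origin at its centre. One of four coloured discs, set 0.55 rad apart at 100 mm from the selector's axis; which colour is at which place varies
- mark_blue: flat blue disc on the console's top, 20 mm across and 1.5 mm thick, seen only (nothing to bump into); origin at its centre. One of four coloured discs, set 0.55 rad apart at 100 mm from the selector's axis; which colour is at which place varies
- mark_white: flat white disc on the console's top, 20 mm across and 1.5 mm thick, seen only (nothing to bump into); origin at its centre. One of four coloured discs, set 0.55 rad apart at 100 mm from the selector's axis; which colour is at which place varies
- start_button (a joint): travel in m of the green start button, a sprung cap 32 mm across in a housing on the console: 0 out, 0.006 fully in; fully in takes about 5 N and it springs out when released
- start_button_top (a point): centre of the top of the button's cap; it is pressed straight down
- tap_lever_a: loose steel tap lever standing on the console beyond the button: round body 42 mm across and 42 mm high with a flat lever 18 mm wide and 10 mm thick reaching 88 mm out along its -x at the top; origin under the round body's centre. To be left alone
- tap_lever_b: a like tap lever in aluminium, loose on the bench to the left of the console. To be left alone
- compound_bar: loose reddish-brown bar of polishing compound with a paper band, 120 x 45 x 40 mm, lying on the bench to the right of the console; origin at the centre of its underside. To be left alone

How it is judged:
By the outcome, as a careful person would: the job done as asked, in the order asked, and still so for the second after the job is handed in, with the robot touching nothing.
It also fails if it takes over 45 s, if anything falls off the work surface, if the arm or the gripper's body presses on something with over 40 N, if the wrist force passes 120 N, or if a joint passes its speed limit or range.

## Working session

There is one attempt and no reset: what is moved stays moved. The work goes in short steps, Python scripts to look and compute and a tool call to move; the robot and the scene stay as the last step left them, time stands still between calls to the robot, and variables do not carry over. Pictures are saved under pics/ and viewed, and the job is handed in when it is done.

Besides the shell and the picture viewer there is one more tool, called as a command line: name --argument value ..., lists and objects as JSON in quotes. play_rows: Moves the arm, as the interface text tells. Its arguments: {"type":"object","properties":{"rows":{"type":"array"},"squeeze":{"type":"number"}},"required":["rows"]}

```bash
mkdir -p pics
python3 - <<'E'
from cell import robot
import cv2,pickle
s=robot.get_state(); print(s['clock'],s['position'],s['tcp_rot'],s['opening'])
d={}
for n in("scene","top"):
    f=robot.grab_frame(n); d[n]=f
    cv2.imwrite(f"pics/{n}0.png",f["img"][:,:,::-1])
pickle.dump(d,open('f0.pkl','wb'))
E
```

```text
0.0 [0.19340446 0.59407027 0.20205847] [[ 3.09652908e-01  9.50849561e-01 -4.35492514e-04]
 [ 9.50849099e-01 -3.09653190e-01 -9.45154848e-04]
 [-1.03355172e-03 -1.21417717e-04 -9.99999459e-01]] 0.08528812032730691
```

View pics/top0.png

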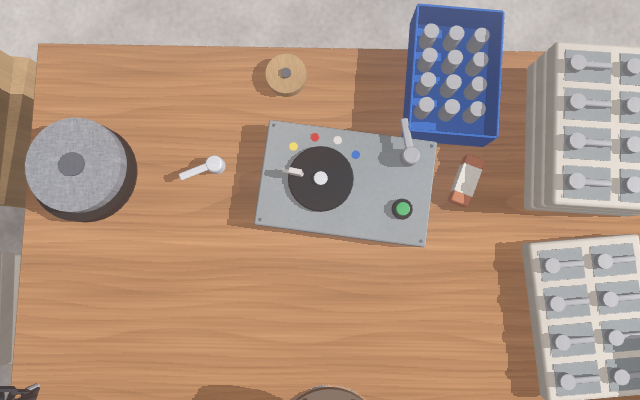

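View pics/scene0.png

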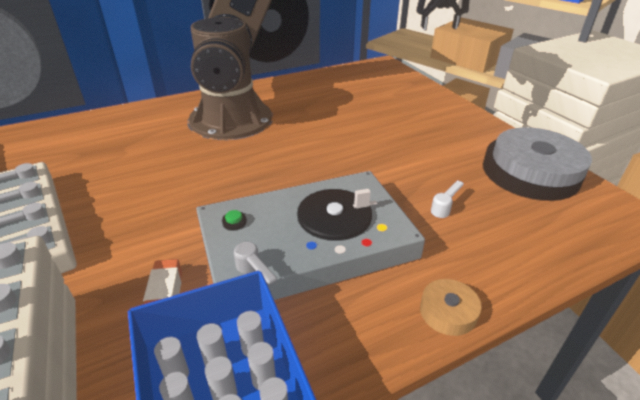

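The top view shows the selector hub at about (320,178), the tab pointing left at (292,172), yellow at (293,146) as the nearest mark clockwise, and the button at (402,209). I'll measure these next.

```bash
cat > h.py <<'E'
import numpy as np,cv2
def ray(f,uv,z):
    R=cv2.Rodrigues(np.array(f['rvec'],float))[0];t=np.array(f['tvec'],float).ravel()
    c=-R.T@t; d=R.T@np.linalg.inv(f['K'])@np.array([uv[0],uv[1],1.])
    return c+d*(z-c[2])/d[2]
def blobs(img,lo,hi,roi,amin=8):
    hsv=cv2.cvtColor(img,cv2.COLOR_RGB2HSV);m=cv2.inRange(hsv,lo,hi)
    k=np.zeros_like(m);x0,y0,x1,y1=roi;k[y0:y1,x0:x1]=m[y0:y1,x0:x1]
    n,l,s,c=cv2.connectedComponentsWithStats(k)
    return [(s[i,4],c[i],s[i,:4]) for i in range(1,n) if s[i,4]>=amin]
E
python3 - <<'E'
import pickle,cv2
from h import *
d=pickle.load(open('f0.pkl','rb'))
R={'top':(250,115,440,250),'scene':(195,170,425,290)}
C={'yellow':((22,120,120),(35,255,255),.0615),'red':((0,120,120),(8,255,255),.0615),'blue':((105,120,100),(125,255,255),.0615),'green':((50,120,80),(80,255,255),.08),'white':((0,0,205),(180,30,255),.081),'black':((0,0,0),(180,255,85),.073)}
for n,f in d.items():
    for c,(lo,hi,z) in C.items():
        for b in blobs(f['img'],lo,hi,R[n]): print(n,c,b[0],b[1].round(1),b[2],ray(f,b[1],z).round(4))
f=d['top']
cv2.imwrite('pics/topz.png',cv2.resize(f['img'][110:250,240:440,::-1],None,fx=4,fy=4,interpolation=cv2.INTER_CUBIC))
E
```

```text
scene yellow 58 [381.5 227.1] [377 224  10   7] [0.685  0.0951 0.0615]
scene red 59 [366.3 242.1] [362 239  10   7] [0.7077 0.046  0.0615]
scene blue 57 [311.1 244.9] [307 242  10   7] [ 0.6678 -0.0503  0.0615]
scene blue 746 [240.6 282.9] [195 271  74  19] [ 0.6967 -0.1975  0.0615]
scene green 153 [232.5 216.4] [225 211  16  13] [ 0.5451 -0.16    0.08  ]
scene white 63 [360.3 193.8] [354 189  15  17] [0.5951 0.0992 0.081 ]
scene white 102 [333.6 208. ] [328 204  13  10] [0.6114 0.0272 0.081 ]
scene white 57 [339.5 248.9] [335 246  10   7] [ 0.718  -0.0183  0.081 ]
scene white 18 [237.7 254.8] [235 253   7   4] [ 0.6503 -0.1847  0.081 ]
scene white 23 [251.8 263. ] [248 258  10  11] [ 0.6801 -0.1694  0.081 ]
scene black 2647 [333.  215.6] [298 189  74  51] [0.6234 0.0197 0.073 ]
scene black 188 [235.6 223.4] [223 213  24  17] [ 0.5595 -0.1594  0.073 ]
top yellow 46 [293.1 146. ] [290 143   8   7] [0.6819 0.0963 0.0615]
top red 50 [314.4 136.7] [311 133   8   8] [0.7048 0.0469 0.0615]
top blue 694 [425.1 127.5] [408 115  32  28] [ 0.7315 -0.2128  0.0615]
top blue 50 [355.4 154.4] [352 151   8   8] [ 0.6645 -0.0497  0.0615]
top white 51 [337.4 139.7] [334 136   8   8] [ 0.6946 -0.0068  0.081 ]
top white 67 [295.4 170.8] [289 168  14   8] [0.6204 0.0882 0.081 ]
top white 132 [320.2 177.6] [314 172  13  13] [0.6057 0.0313 0.081 ]
top black 3013 [321.  178.8] [288 147  65  65] [0.6042 0.0295 0.073 ]
top black 144 [399.7 208.8] [392 199  20  20] [ 0.538  -0.1516  0.073 ]
```

View pics/topz.png

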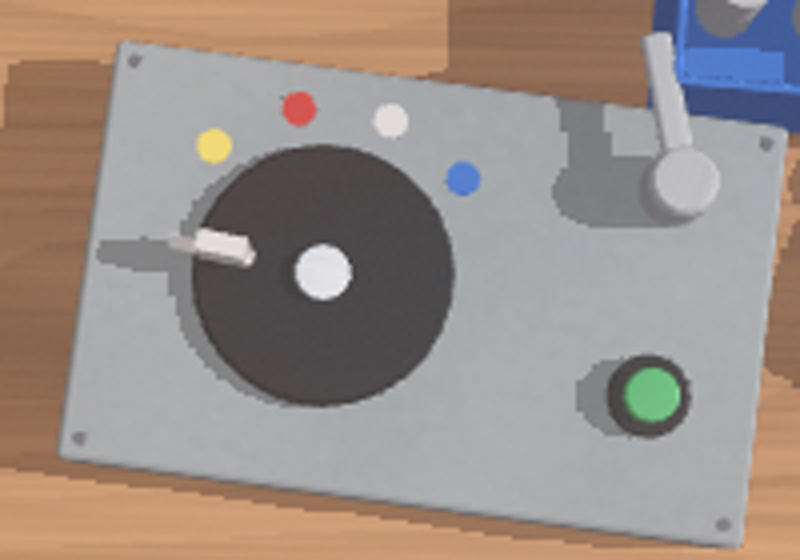

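Run:
```python
import pickle,cv2
from h import *
d=pickle.load(open('f0.pkl','rb'))
def P(f):
    return f['K']@np.c_[cv2.Rodrigues(np.array(f['rvec'],float))[0],np.array(f['tvec'],float).ravel()]
def tri(a,b):
    X=cv2.triangulatePoints(P(d['top']),P(d['scene']),np.array(a,float),np.array(b,float)).ravel();return X[:3]/X[3]
for n,a,b in [('hub',(320.2,177.6),(333.6,208)),('btn',(403,208.6),(232.5,215.8)),('yel',(293.1,146),(381.5,227.1)),('blue',(355.4,154.4),(311.1,244.9))]: print(n,tri(a,b).round(4))
f=d['top']
ax=ray(f,(320.5,177.8),.081)[:2];print('ax',ax)
for q,z in(((295,171),.109),((283,170.5),.075)):
    p=ray(f,q,z);v=p[:2]-ax;print(p.round(4),np.hypot(*v),np.arctan2(v[1],v[0]))
for q in ((293.1,146),(314.4,136.7),(337.4,139.7),(355.4,154.4)):
    v=ray(f,q,.0615)[:2]-ax;print(np.hypot(*v),np.arctan2(v[1],v[0]))
cv2.imwrite('pics/scz.png',cv2.resize(d['scene']['img'][170:270,200:400,::-1],None,fx=4,fy=4,interpolation=cv2.INTER_CUBIC))
cv2.imwrite('pics/tabz.png',cv2.resize(f['img'][160:190,270:330,::-1],None,fx=12,fy=12,interpolation=cv2.INTER_NEAREST))
```

```text
hub [0.6062 0.0309 0.0759]
btn [ 0.5384 -0.1585  0.076 ]
yel [0.6825 0.0967 0.0588]
blue [ 0.6651 -0.0495  0.0589]
ax [0.60528907 0.03058333]
[0.6158 0.0873 0.109 ] 0.05772982079670169 1.387849619427456
[0.6216 0.1172 0.075 ] 0.08812856732868835 1.3849603536549793
0.10094886321076164 0.7089232684814512
0.10096422114783186 0.16236934523458763
0.10073869907029007 -0.3836943078191698
0.09974382472536376 -0.9353034325953922
```

View pics/tabz.png

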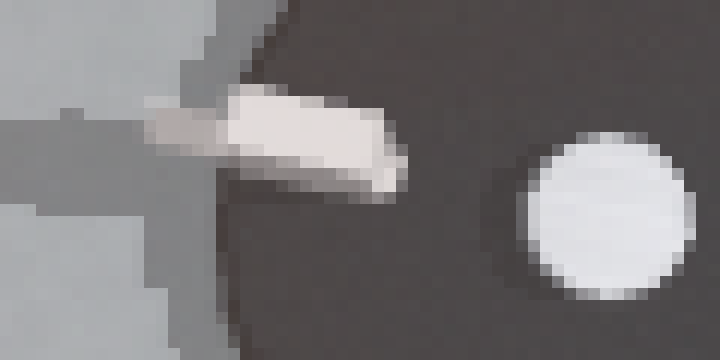

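View pics/scz.png

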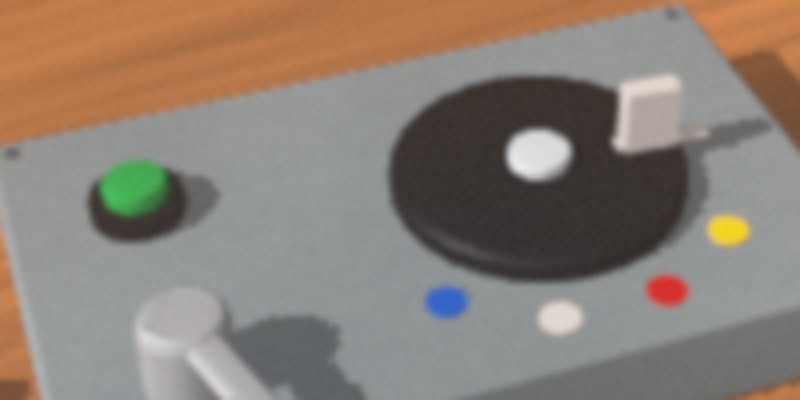

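play_rows --rows '[[[0, 0, 0], [-2.2, 3.3, 0], 0], [[0, 0, 0], [-4.5, 6.6, 0], 0], [[0, 0, 0], [-6.7, 9.9, 0], 0], [[0, 0, 0], [-9.0, 13.2, 0], 0], [[0, 0, 0], [-11.2, 16.5, 0], 0]]' --squeeze 40

```text
clock: 0.52
position: [0.3162, 0.435, 0.2024]
tcp_rot: [[0.309, 0.951, -0.0], [0.951, -0.309, -0.0], [-0.0, -0.0, -1.0]]
contact_force: [1.0, 0.8, 0.5]
opening: 0.0255
```

play_rows --rows '[[[0, 0, 0], [-2.2, 3.3, 0], 0], [[0, 0, 0], [-4.5, 6.6, 0], 0], [[0, 0, 0], [-6.7, 9.9, 0], 0], [[0, 0, 0], [-9.0, 13.2, 0], 0], [[0, 0, 0], [-11.2, 16.5, 0], 0]]'

```text
clock: 0.93
position: [0.4386, 0.2773, 0.2025]
tcp_rot: [[0.31, 0.951, -0.0], [0.951, -0.31, -0.0], [-0.0, -0.0, -1.0]]
contact_force: [-0.6, 0.6, 0.2]
opening: -0.0001
```

play_rows --rows '[[[0, 0, 0], [-2.2, 3.3, 0], 0], [[0, 0, 0], [-4.5, 6.6, 0], 0], [[0, 0, 0], [-6.7, 9.9, 0], 0], [[0, 0, -0.06], [-9.0, 13.2, 2], 0], [[0, 0, -0.13], [-11.2, 16.5, 4], 0]]'

```text
clock: 1.35
position: [0.5581, 0.124, 0.1654]
tcp_rot: [[0.182, 0.983, 0.002], [0.983, -0.182, 0.0], [0.001, 0.002, -1.0]]
contact_force: [0.7, -0.3, 0.3]
opening: -0.0
```

```bash
cat > st.py <<'E'
from cell import robot
import numpy as np,sys
from h import *
s=robot.get_state();p=np.array(s['position']);R=np.array(s['tcp_rot'])
print(s['clock'],p.round(4),R.round(3).tolist(),'F',np.round(s['contact_force'],2),'open',s['opening'])
if len(sys.argv)>1:
    t=np.array(eval(sys.argv[1]));print('delta tool cm',(R.T@(t-p)*100).round(2))
E
python3 st.py "[.582,.0944,.086]"
python3 - <<'E'
from cell import robot;import cv2
cv2.imwrite('pics/sc1.png',robot.grab_frame('scene')['img'][:,:,::-1])
E
```

```text
1.35 [0.5581 0.124  0.1654] [[0.182, 0.983, 0.002], [0.983, -0.182, 0.0], [0.001, 0.002, -1.0]] F [ 0.71 -0.3   0.32] open -2.5900520588751655e-05
delta tool cm [-2.48  2.87  7.95]
```

View pics/sc1.png

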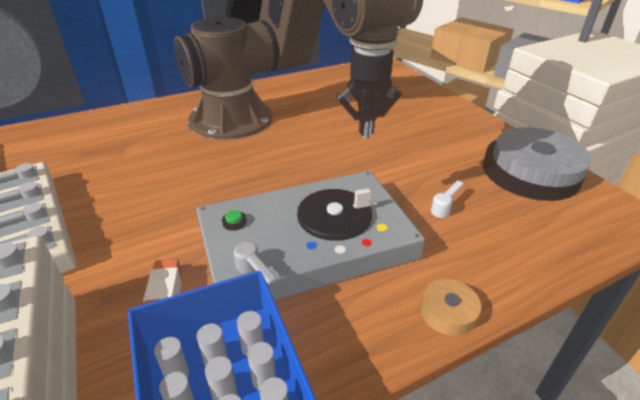

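```bash
python3 - <<'E'
import pickle,cv2
from h import *
f=pickle.load(open('f0.pkl','rb'))['scene']
print(cv2.projectPoints(np.array([[.558,.124,.165]]),np.array(f['rvec'],float),np.array(f['tvec'],float),f['K'],None)[0])
E
python3 st.py
```

```text
[[[363.82609179 147.95858129]]]
1.4 [0.5602 0.1195 0.1612] [[0.177, 0.984, -0.002], [0.984, -0.177, -0.001], [-0.002, -0.001, -1.0]] F [ 0.35 -4.49 -4.13] open 0.00010973998840648146
```

play_rows --rows '[[[0, 0, 0], [-1.0, 1.3, 0], 0], [[0, 0, 0], [-2.1, 2.6, 0], 0], [[0, 0, 0], [-2.1, 2.6, 2], 0], [[0, 0, 0], [-2.1, 2.6, 4], 0], [[0, 0, 0], [-2.1, 2.6, 4], 0]]'

```text
clock: 1.82
position: [0.5776, 0.1003, 0.1231]
tcp_rot: [[0.184, 0.983, -0.004], [0.983, -0.184, -0.0], [-0.001, -0.004, -1.0]]
contact_force: [-0.6, 0.1, -0.3]
opening: 0.0
```

Run:
```python
from cell import robot;import cv2
from h import *
for n in('scene','top'):
    s=robot.get_state();f=robot.grab_frame(n)
    p=np.array(s['position']);print(p,cv2.projectPoints(p[None],np.array(f['rvec'],float),np.array(f['tvec'],float),f['K'],None)[0].ravel())
    x=(260,150) if n=='top' else (300,130)
    c=f['img'][x[1]-50:x[1]+100,x[0]-40:x[0]+140,::-1]
    cv2.imwrite(f'pics/{n}2.png',cv2.resize(c,None,fx=4,fy=4))
```

```text
[0.57755983 0.10027343 0.12305552] [357.56969629 172.69770314]
[0.57815836 0.10051642 0.12478824] [288.13692321 186.82451961]
```

View pics/scene2.png

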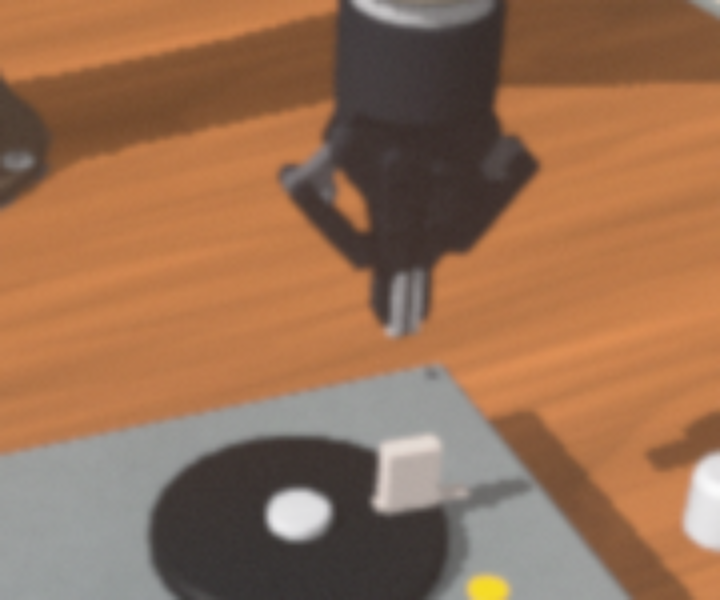

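View pics/top2.png

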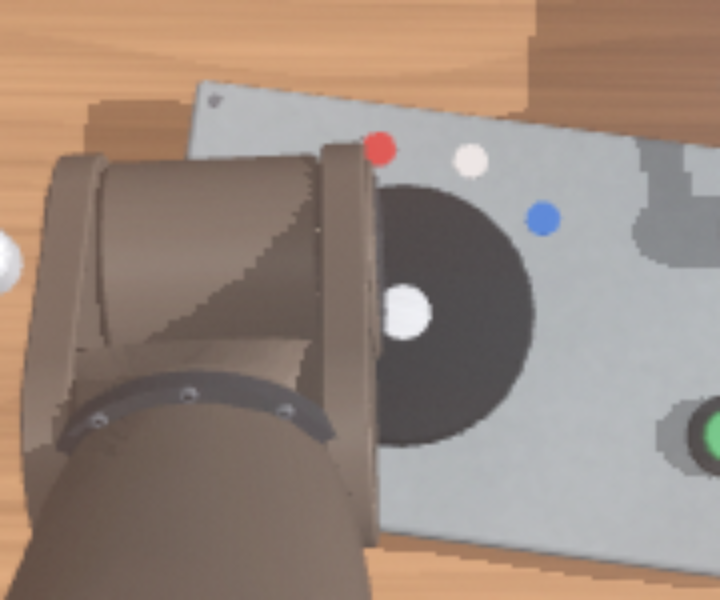

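```bash
python3 st.py
python3 - <<'E'
from cell import robot;import cv2
from h import *
s=robot.get_state();f=robot.grab_frame('scene')
p=np.array(s['position']);q=cv2.projectPoints(p[None],np.array(f['rvec'],float),np.array(f['tvec'],float),f['K'],None)[0].ravel();print(s['clock'],p,q)
im=f['img'].copy()[80:230,260:440,::-1];im=cv2.resize(im,None,fx=4,fy=4)
cv2.circle(im,(int((q[0]-260)*4),int((q[1]-80)*4)),4,(0,255,0),1)
cv2.imwrite('pics/s3.png',im)
f=robot.grab_frame('wrist');cv2.imwrite('pics/w3.png',f['img'][:,:,::-1]);print(f['hand_eye'])
E
python3 st.py
```

```text
1.9167 [0.5788 0.1007 0.1259] [[0.184, 0.983, -0.0], [0.983, -0.184, 0.0], [0.0, -0.0, -1.0]] F [0.31 1.01 0.35] open 0.0002731581049281585
1.9167 [0.57876999 0.10065397 0.12592341] [358.1134152 171.7961752]
[[ 9.99999749e-01  3.57800070e-04  6.12224333e-04 -3.03138652e-04]
 [-5.03730892e-04  9.66098138e-01  2.58174619e-01 -6.56111311e-02]
 [-4.99093892e-04 -2.58174863e-01  9.66098075e-01 -1.70968188e-01]
 [ 0.00000000e+00  0.00000000e+00  0.00000000e+00  1.00000000e+00]]
2.0167 [0.5792 0.1008 0.1268] [[0.183, 0.983, 0.002], [0.983, -0.183, 0.0], [0.001, 0.002, -1.0]] F [-0.12  0.06  0.15] open 7.328100832385572e-05
```

View pics/s3.png

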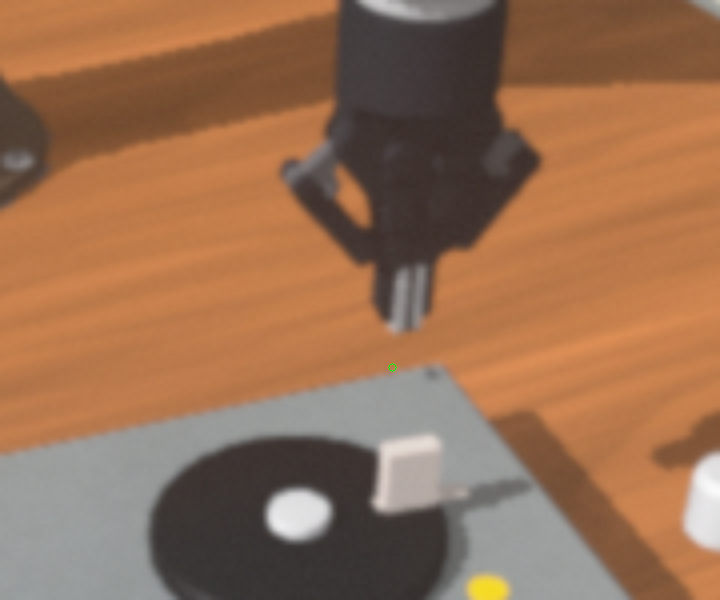

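View pics/w3.png

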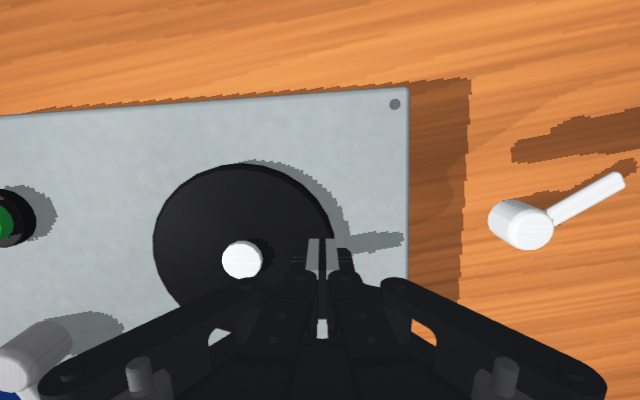

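Run:
```python
from cell import robot;import cv2
from h import *
s=robot.get_state();f=robot.grab_frame('wrist');H=np.array(f['hand_eye']);K=f['K']
p=np.array(s['position']);R=np.array(s['tcp_rot']);print(s['clock'],p,s['joint_pos'])
for t in ([0,0,0],[0,0,-.019],[0,-.011,0],[0,.011,0]):
    c=np.linalg.inv(H)@np.r_[t,1];u=K@c[:3];print(t,(u/u[2])[:2])
def proj(w):
    c=np.linalg.inv(H)@np.r_[R.T@(np.array(w)-p),1];u=K@c[:3];return (u/u[2])[:2]
print('hub',proj([.606,.031,.081]),'btn',proj([.5384,-.158,.08]),'tab',proj([.616,.0873,.109]))
def w(uv,z):
    d=R@H[:3,:3]@np.linalg.inv(K)@np.r_[uv,1];c=p+R@H[:3,3];return c+d*(z-c[2])/d[2]
for lo,hi,z in (((0,0,205),(180,30,255),.081),((50,120,50),(80,255,255),.08)):
    for b in blobs(f['img'],lo,hi,(0,0,640,400),30): print(b,w(b[1],z))
```

```text
2.0167 [0.57917028 0.10075003 0.12680501] [ 5.98629839e-02  5.23555071e-01  1.73494581e+00  8.85725432e-05
  8.81121989e-01 -1.32664132e+00]
[0, 0, 0] [322.18524314 235.8436302 ]
[0, 0, -0.019] [322.23643513 248.3078815 ]
[0, -0.011, 0] [322.19924166 218.66747545]
[0, 0.011, 0] [322.17167451 252.49230696]
hub [241.76596295 261.25011938] btn [-18.9933684  222.72032942] tab [312.8752508  278.33130524]
(np.int32(3535), array([547.94992928, 214.85742574]), array([488, 172, 137,  78], dtype=int32)) [0.61129315 0.26946721 0.081     ]
(np.int32(1049), array([240.74642517, 260.43279314]), array([222, 244,  39,  34], dtype=int32)) [0.60516588 0.03038387 0.081     ]
(np.int32(343), array([  5.2303207 , 222.75801749]), array([  0, 205,  14,  34], dtype=int32)) [ 0.54183071 -0.13975201  0.08      ]
```

play_rows --rows '[[[0, 0, 0], [0, 0, 1.0], 0], [[0, 0, 0], [0, 0, 2.0], 0], [[0, 0, 0], [0, 0, 3.2], 0], [[0, 0, 0], [0, 0, 3.2], 0], [[0, 0, 0], [0, 0, 3.2], 0]]'

```text
clock: 2.48
position: [0.5781, 0.1004, 0.0925]
tcp_rot: [[0.184, 0.983, -0.002], [0.983, -0.184, -0.0], [-0.0, -0.002, -1.0]]
contact_force: [0.5, 0.8, 0.5]
opening: 0.0
```

```bash
python3 st.py
cat > pic.py <<'E'
from cell import robot;import cv2,sys
from h import *
s=robot.get_state();f=robot.grab_frame('scene')
p=np.array(s['position']);q=cv2.projectPoints(p[None],np.array(f['rvec'],float),np.array(f['tvec'],float),f['K'],None)[0].ravel();print(s['clock'],p,q)
im=f['img'].copy()[120:270,260:440,::-1];im=cv2.resize(im,None,fx=4,fy=4)
cv2.circle(im,(int((q[0]-260)*4),int((q[1]-120)*4)),4,(0,255,0),1)
cv2.imwrite(f'pics/s{sys.argv[1]}.png',im)
f=robot.grab_frame('wrist');cv2.imwrite(f'pics/w{sys.argv[1]}.png',f['img'][:,:,::-1])
E
python3 pic.py 4
```

```text
2.4833 [0.5781 0.1004 0.0925] [[0.184, 0.983, -0.002], [0.983, -0.184, -0.0], [-0.0, -0.002, -1.0]] F [0.46 0.84 0.48] open 4.0678570702406224e-05
2.4833 [0.57811592 0.10037529 0.0924957 ] [356.90653314 184.85568036]
```

View pics/s4.png

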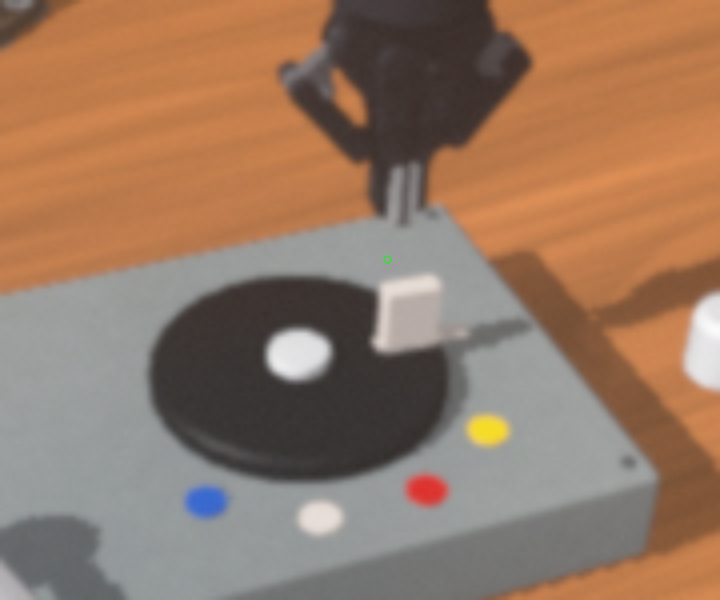

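View pics/w4.png

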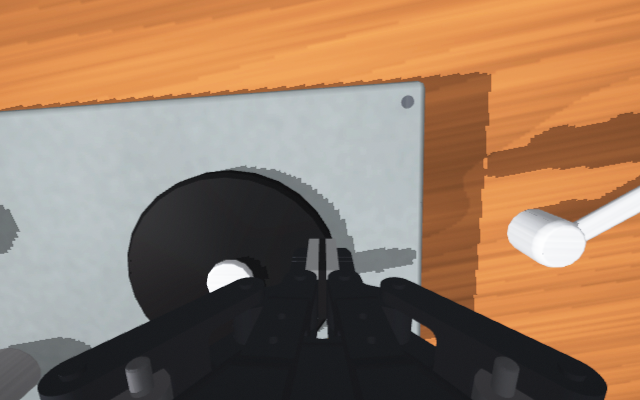

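play_rows --rows '[[[0, 0, 0], [0, 0, 0.3], 0], [[0, 0, 0], [0, 0, 0.6], 0], [[0, 0, 0], [0, 0, 0.9], 0], [[0, 0, 0], [0, 0, 1.2], 0], [[0, 0, 0], [0, 0, 1.2], 0]]'

```text
clock: 3.0
position: [0.5783, 0.1003, 0.0807]
tcp_rot: [[0.184, 0.983, -0.001], [0.983, -0.184, 0.0], [-0.0, -0.001, -1.0]]
contact_force: [-0.3, -0.7, 0.5]
opening: 0.0
```

```bash
python3 pic.py 5; python3 st.py
```

```text
3.0 [0.57825415 0.10034137 0.08066286] [356.60829822 189.42251231]
3.1 [0.5785 0.1004 0.0812] [[0.184, 0.983, -0.0], [0.983, -0.184, 0.0], [0.0, -0.0, -1.0]] F [-0.01 -1.26 -0.02] open 0.00019459445056459342
```

View pics/s5.png

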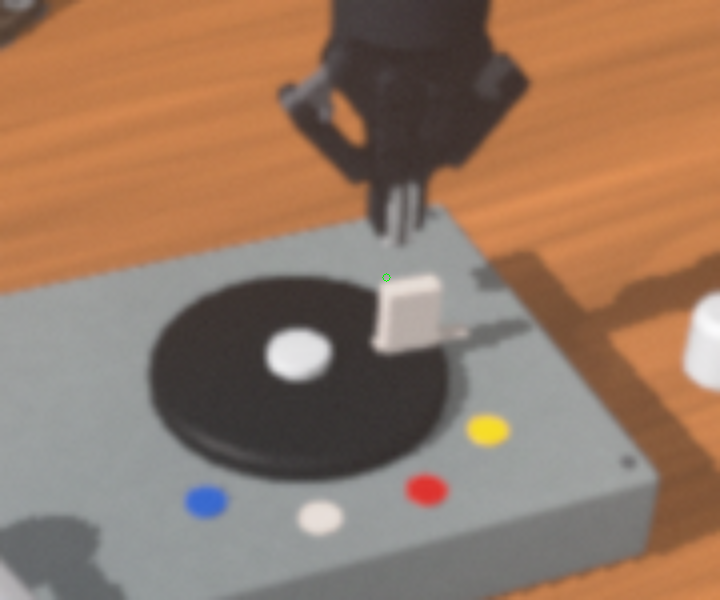

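View pics/w5.png

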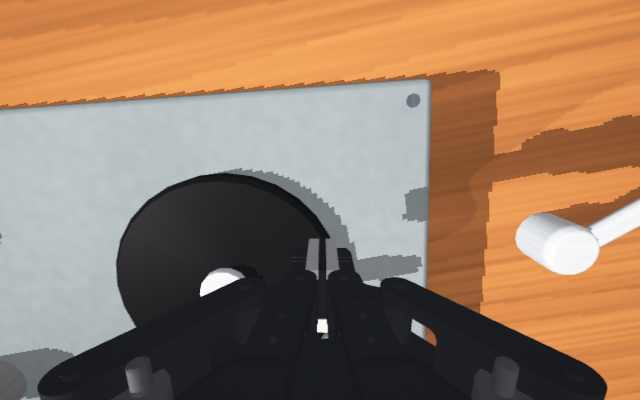

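Run:
```python
from cell import robot
from h import *
s=robot.get_state();f=robot.grab_frame('wrist');H=np.array(f['hand_eye']);K=f['K']
p=np.array(s['position']);R=np.array(s['tcp_rot'])
def w(uv,z):
    d=R@H[:3,:3]@np.linalg.inv(K)@np.r_[uv,1];c=p+R@H[:3,3];return c+d*(z-c[2])/d[2]
a=w((421,262),.06);b0=w((404,196),.06);b1=w((404,212),.06);b2=w((404,219),.06)
print(a,b0,b1,b2)
l=(a-np.array([.619,.102,.109]))/.049;print('light per m',l)
for h in(.08,.09,.1,.11): print(h,(p[:2]+l[:2]*(h-.06)).round(4))
```

```text
[0.61847315 0.16364    0.06      ] [0.56877086 0.15729548 0.06      ] [0.57976844 0.15604261 0.06      ] [0.5846803  0.15548304 0.06      ]
light per m [-0.01075199  1.25795919 -1.        ]
0.08 [0.5783 0.1255]
0.09 [0.5781 0.1381]
0.1 [0.578  0.1507]
0.11 [0.5779 0.1633]
```

play_rows --rows '[[[0, 0, 0], [0, 0, 0.2], 0], [[0, 0, 0], [0, 0, 0.4], 0], [[0, 0, 0], [0, 0, 0.6], 0], [[0, 0, 0], [0, 0, 0.8], 0], [[0, 0, 0], [0, 0, 1.0], 0]]'

```text
clock: 3.57
position: [0.5785, 0.1004, 0.071]
tcp_rot: [[0.184, 0.983, -0.0], [0.983, -0.184, 0.0], [0.0, -0.0, -1.0]]
contact_force: [0.9, 0.1, -0.1]
opening: -0.0003
```

```bash
python3 st.py
```

```text
3.5667 [0.5785 0.1004 0.071 ] [[0.184, 0.983, -0.0], [0.983, -0.184, 0.0], [0.0, -0.0, -1.0]] F [ 0.91  0.07 -0.15] open -0.00025582117062064575
```

play_rows --rows '[[[0, 0, 0], [0, 0, 0.2], 0], [[0, 0, 0], [0, 0, 0.4], 0], [[0, 0, 0], [0, 0, 0.6], 0], [[0, 0, 0], [0, 0, 0.8], 0], [[0, 0, 0], [0, 0, 0.8], 0]]'

```text
clock: 3.98
position: [0.5784, 0.1004, 0.0629]
tcp_rot: [[0.184, 0.983, -0.001], [0.983, -0.184, 0.0], [-0.0, -0.001, -1.0]]
contact_force: [-0.7, 0.9, -0.9]
opening: -0.0001
```

```bash
python3 pic.py 6; python3 st.py
```

```text
3.9833 [0.57835153 0.10036321 0.06286814] [356.1713783  196.12072005]
4.0833 [0.5785 0.1004 0.0632] [[0.184, 0.983, -0.0], [0.983, -0.184, 0.0], [0.0, -0.0, -1.0]] F [-0.17  0.04 -0.07] open 0.00015771789762256718
```

View pics/s6.png

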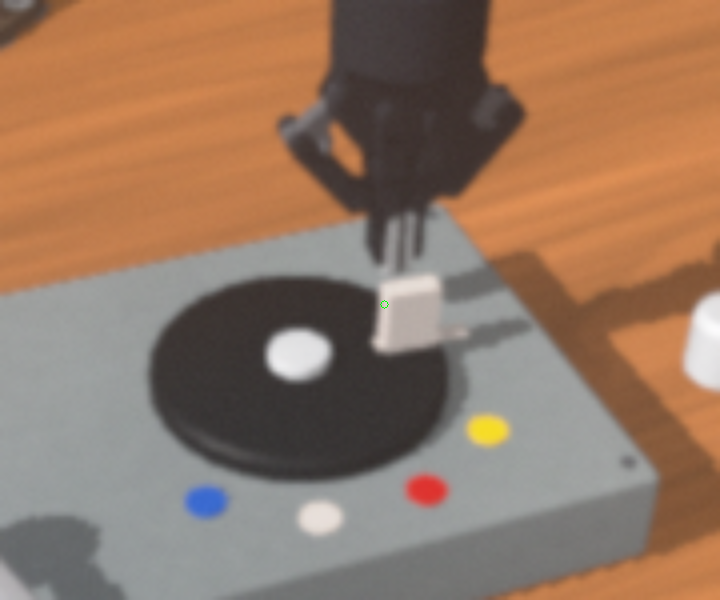

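View pics/w6.png

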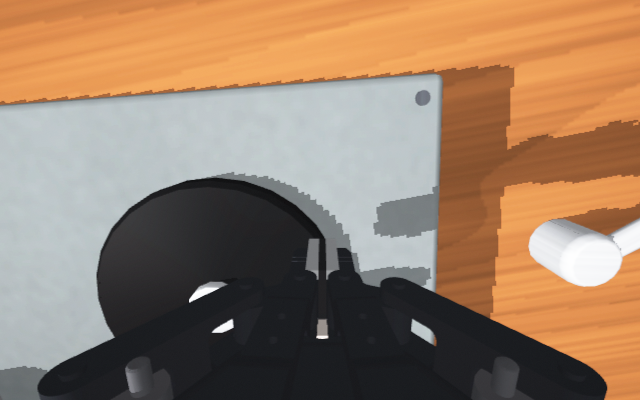

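Run:
```python
from cell import robot
import pickle
from h import *
s=robot.get_state();f=robot.grab_frame('wrist');H=np.array(f['hand_eye']);K=f['K']
p=np.array(s['position']);R=np.array(s['tcp_rot'])
def w(uv,z):
    d=R@H[:3,:3]@np.linalg.inv(K)@np.r_[uv,1];c=p+R@H[:3,3];return c+d*(z-c[2])/d[2]
print(w((375,208),.06),w((375,236),.06))
g=pickle.load(open('f0.pkl','rb'))['scene']
for uv in((359.5,188),):
    for z in(.07,.08,.09,.1,.11): print(z,ray(g,uv,z))
```

```text
[0.56793409 0.13492588 0.06      ] [0.58587938 0.13242699 0.06      ]
0.07 [0.56460374 0.11640695 0.07      ]
0.08 [0.57590916 0.10891023 0.08      ]
0.09 [0.58721457 0.10141351 0.09      ]
0.1 [0.59851999 0.09391679 0.1       ]
0.11 [0.6098254  0.08642007 0.11      ]
```

play_rows --rows '[[[0, 0, 0], [0, 0, 0.5], 0], [[0, 0, 0], [-0.2, 0.7, 0.5], 0], [[0, 0, 0], [-0.4, 1.4, 0.5], 0], [[0, 0, 0], [-0.4, 2.0, 0.5], 0], [[0, 0, 0], [-0.4, 2.0, 0.5], 0]]'

```text
clock: 4.55
position: [0.599, 0.0922, 0.0583]
tcp_rot: [[0.184, 0.983, 0.001], [0.983, -0.184, 0.0], [0.0, 0.001, -1.0]]
contact_force: [0.2, 0.5, 0.0]
opening: 0.0002
```

```bash
cat > arc.py <<'E'
from cell import robot
import numpy as np,sys
s=robot.get_state();p=np.array(s['position']);R=np.array(s['tcp_rot'])
A=(R.T@(np.array([.606,.031,p[2]])-p))[:2]*100
az=np.arctan2(R[1,0],R[0,0]);print(s['clock'],'axis in tool cm',A.round(2),'az',az,'F',(R.T@s['contact_force']).round(2),'z',p[2])
x0=-A; 
for ph in map(float,sys.argv[2:]):
    c,q=np.cos(ph),np.sin(ph)
    t=np.array([5.9,float(sys.argv[1])])
    print(ph,(A+np.array([[c,-q],[q,c]])@t).round(2))
E
python3 arc.py -1.65 0 .1 .2 .3 .4 .5 .6 .7; python3 pic.py 7
```

```text
4.55 axis in tool cm [-5.89  1.82] az 1.3853209405229352 F [ 0.53  0.13 -0.01] z 0.05832998651683133
0.0 [0.01 0.17]
0.1 [0.15 0.77]
0.2 [0.22 1.37]
0.3 [0.23 1.99]
0.4 [0.19 2.6 ]
0.5 [0.08 3.2 ]
0.6 [-0.09  3.79]
0.7 [-0.31  4.36]
4.55 [0.59899278 0.09223705 0.05832999] [357.73419216 204.25351358]
```

View pics/s7.png

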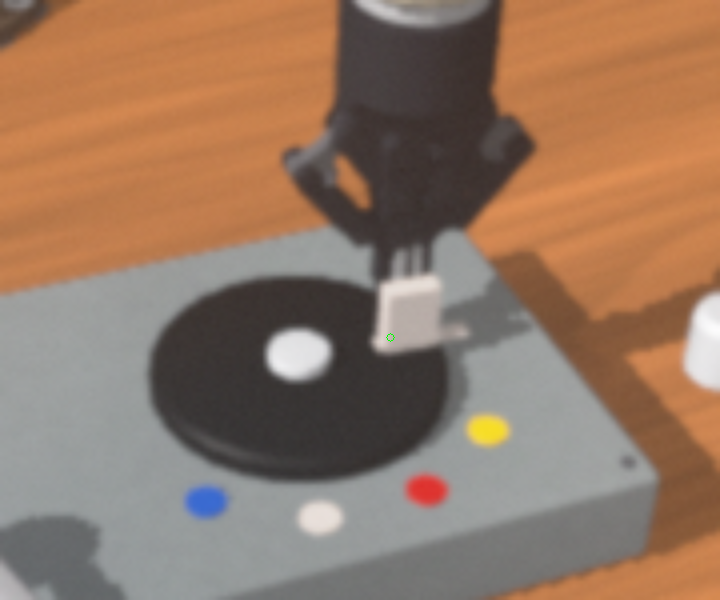

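Fingers are now behind the tab, just short of it and clear of the dial. I'll push along the arc in two halves.

play_rows --rows '[[[0, 0, 0], [0, 0.17, 0], 0], [[0, 0, 0.1], [0.15, 0.77, 0], 0], [[0, 0, 0.2], [0.22, 1.37, 0], 0], [[0, 0, 0.3], [0.23, 1.99, 0], 0], [[0, 0, 0.3], [0.23, 1.99, 0], 0]]'

```text
clock: 5.07
position: [0.6177, 0.0916, 0.0582]
tcp_rot: [[0.47, 0.883, -0.0], [0.883, -0.47, 0.0], [0.0, -0.0, -1.0]]
contact_force: [-0.4, 0.3, -0.5]
opening: 0.0003
```

```bash
python3 pic.py 8; python3 arc.py -1.65 0 .1 .2 .3 .35 .4
```

```text
5.0667 [0.61772782 0.09161416 0.05822524] [362.10875963 209.43495586]
5.1667 axis in tool cm [-5.88  1.8 ] az 1.089086837325731 F [ 1.56 -0.27  0.54] z 0.0582504880700645
0.0 [0.02 0.15]
0.1 [0.16 0.75]
0.2 [0.23 1.35]
0.3 [0.25 1.97]
0.35 [0.23 2.27]
0.4 [0.2  2.58]
```

View pics/s8.png

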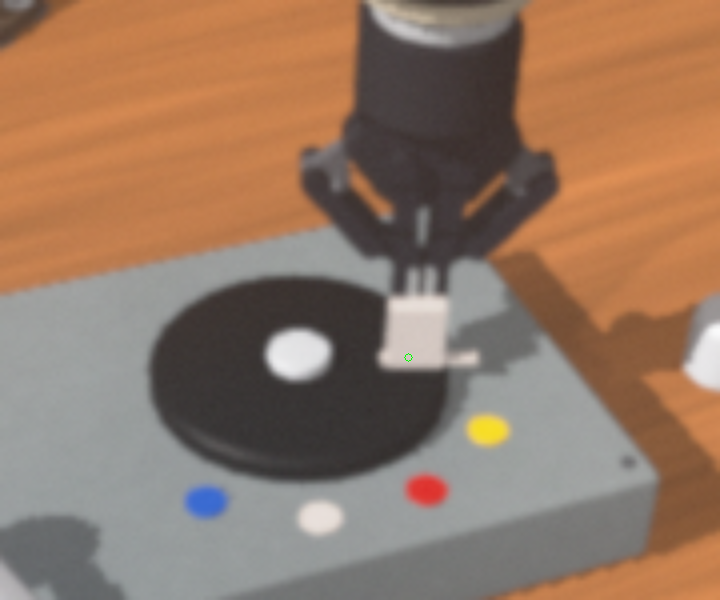

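play_rows --rows '[[[0, 0, 0.1], [0.14, 0.6, 0], 0], [[0, 0, 0.2], [0.22, 1.2, 0], 0], [[0, 0, 0.27], [0.23, 1.65, 0], 0], [[0, 0, 0.34], [0.22, 2.08, 0], 0], [[0, 0, 0.34], [0.22, 2.08, 0], 0]]'

```text
clock: 5.58
position: [0.6372, 0.0833, 0.0584]
tcp_rot: [[0.735, 0.678, 0.001], [0.678, -0.735, -0.0], [0.0, 0.0, -1.0]]
contact_force: [-0.5, 0.4, 1.0]
opening: 0.0003
```

```bash
python3 pic.py 9; python3 arc.py -1.65 0 .05 .1
```

```text
5.5833 [0.63721002 0.08328734 0.05836672] [363.58734821 215.98300017]
5.6833 axis in tool cm [-5.82  1.76] az 0.7499291546840418 F [-0.02 -0.37 -0.38] z 0.05829867040994572
0.0 [0.08 0.11]
0.05 [0.15 0.41]
0.1 [0.21 0.71]
```

View pics/s9.png

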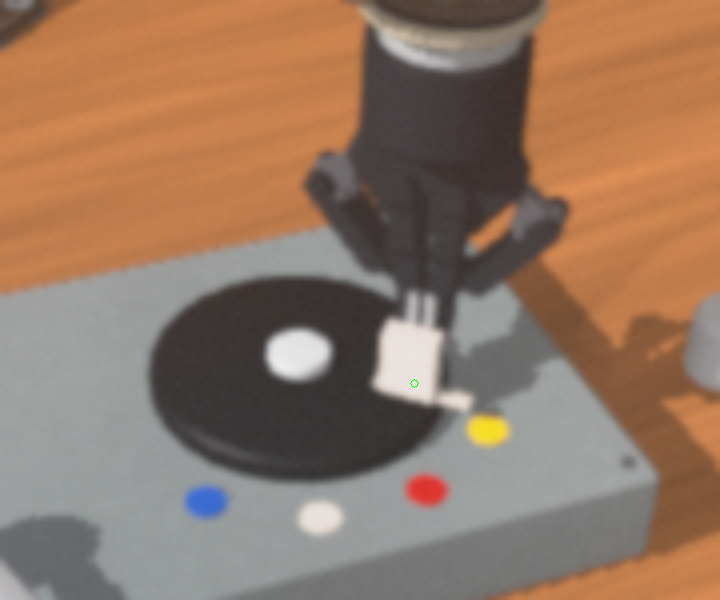

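Run:
```python
import pickle
from h import *
g=pickle.load(open('f0.pkl','rb'))['scene']
a=ray(g,(333.6,208),.081)[:2]
for n,uv,z in(('tip',(378,220.5),.077),('old8',(379.5,209.5),.077),('init',(376,203),.077),('yel',(381.5,227.1),.0615)):
    v=ray(g,uv,z)[:2]-a;print(n,np.hypot(*v),np.arctan2(v[1],v[0]))
```

```text
tip 0.09186185631950658 0.7320914736964834
old8 0.09223295844703382 1.1075033392092866
init 0.08991094909388217 1.3423476234952543
yel 0.10003193149567294 0.7439498879538973
```

play_rows --rows '[[[0, 0, 0], [0, -1.0, 0], 0], [[0, 0, 0], [0, -2.0, 0], 0], [[0, 0, 0], [0, -2.5, -1.5], 0], [[0, 0, 0], [0, -2.5, -4.5], 0], [[0, 0, 0], [0, -2.5, -7.5], 0]]'

```text
clock: 6.1
position: [0.6181, 0.1032, 0.1334]
tcp_rot: [[0.733, 0.681, -0.003], [0.681, -0.733, -0.0], [-0.002, -0.002, -1.0]]
contact_force: [0.9, -1.2, 0.5]
opening: 0.0
```

```bash
python3 st.py "[.538,-.158,.12]"; python3 pic.py 10
```

```text
6.1 [0.6181 0.1032 0.1334] [[0.733, 0.681, -0.003], [0.681, -0.733, -0.0], [-0.002, -0.002, -1.0]] F [ 0.89 -1.22  0.53] open 2.3806595677835707e-05
delta tool cm [-23.64  13.68   1.36]
6.1 [0.61811968 0.10315764 0.13339426] [369.64673078 178.47407923]
```

View pics/s10.png

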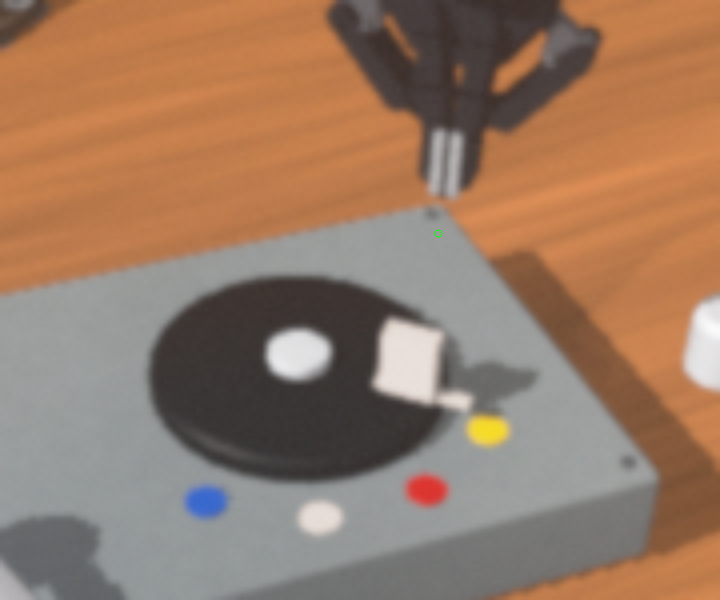

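play_rows --rows '[[[0, 0, 0], [-3.0, 1.7, 0], 0], [[0, 0, 0], [-6.2, 3.6, 0], 0], [[0, 0, 0], [-9.4, 5.4, 0], 0], [[0, 0, 0], [-12.6, 7.3, 0], 0], [[0, 0, 0], [-15.8, 9.1, 0], 0]]'

```text
clock: 6.62
position: [0.5642, -0.0726, 0.1328]
tcp_rot: [[0.733, 0.68, -0.001], [0.68, -0.733, 0.0], [-0.0, -0.001, -1.0]]
contact_force: [0.3, 0.3, 0.6]
opening: 0.0002
```

play_rows --rows '[[[0, 0, 0], [-3.0, 1.7, 0], 0], [[0, 0, 0], [-6.0, 3.5, 0], 0], [[0, 0, 0], [-7.8, 4.5, 0], 0], [[0, 0, 0], [-7.8, 4.5, 0], 0], [[0, 0, 0], [-7.8, 4.5, 0], 0]]'

```text
clock: 7.03
position: [0.5381, -0.158, 0.1329]
tcp_rot: [[0.735, 0.678, -0.001], [0.678, -0.735, 0.001], [-0.0, -0.001, -1.0]]
contact_force: [-0.7, -0.6, 0.2]
opening: -0.0
```

```bash
python3 st.py "[.538,-.158,.10]"
python3 - <<'E'
from cell import robot;import cv2
from h import *
f=robot.grab_frame('top');cv2.imwrite('pics/t11.png',cv2.resize(f['img'][110:250,240:440,::-1],None,fx=4,fy=4,interpolation=cv2.INTER_CUBIC))
ax=np.array([.6055,.0306])
for b in blobs(f['img'],(0,0,200),(180,35,255),(280,130,345,190)): print(b)
s=robot.get_state();g=robot.grab_frame('scene');cv2.imwrite('pics/s11.png',cv2.resize(g['img'][140:290,190:400,::-1],None,fx=3.5,fy=3.5))
g=robot.grab_frame('wrist');cv2.imwrite('pics/w11.png',g['img'][:,:,::-1])
E
```

```text
7.0333 [ 0.5381 -0.158   0.1329] [[0.735, 0.678, -0.001], [0.678, -0.735, 0.001], [-0.0, -0.001, -1.0]] F [-0.67 -0.65  0.16] open -1.557745590543259e-05
delta tool cm [-0.01 -0.01  3.29]
(np.int32(62), array([337.19354839, 139.69354839]), array([333, 136,   9,   9], dtype=int32))
(np.int32(96), array([302.85416667, 155.71875   ]), array([295, 148,  15,  17], dtype=int32))
(np.int32(140), array([320.37142857, 177.67857143]), array([314, 171,  14,  14], dtype=int32))
```

View pics/t11.png

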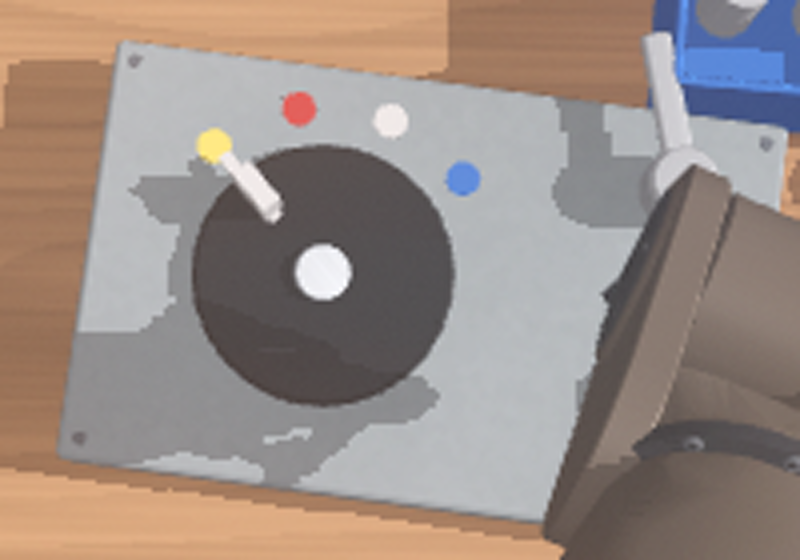

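View pics/s11.png

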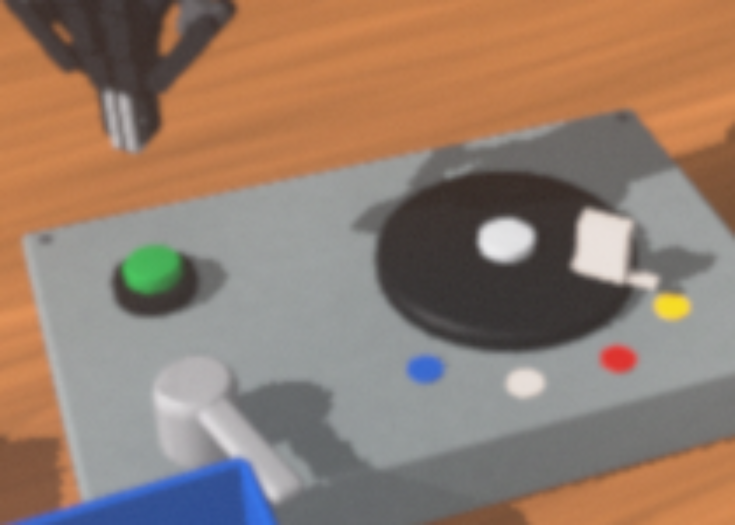

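View pics/w11.png

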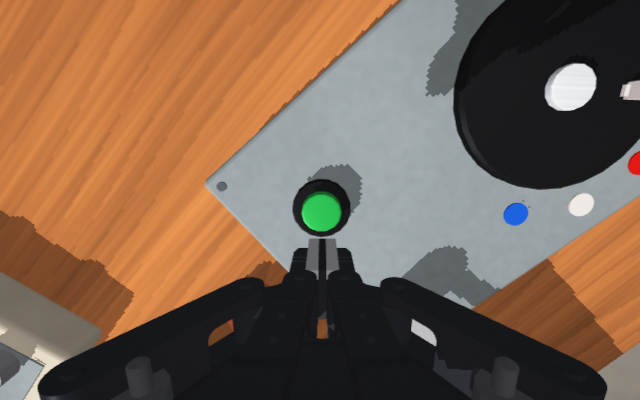

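Run:
```python
from cell import robot
from h import *
s=robot.get_state();f=robot.grab_frame('wrist');H=np.array(f['hand_eye']);K=f['K']
p=np.array(s['position']);R=np.array(s['tcp_rot']);print(p)
def w(uv,z):
    d=R@H[:3,:3]@np.linalg.inv(K)@np.r_[uv,1];c=p+R@H[:3,3];return c+d*(z-c[2])/d[2]
for b in blobs(f['img'],(50,100,50),(80,255,255),(250,150,400,300),30):
    print(b)
    for z in(.07,.08,.085,.09):
        q=w(b[1],z);e=w((b[2][0],b[1][1]),z);e2=w((b[2][0]+b[2][2],b[1][1]),z);print(z,q,np.linalg.norm(e2-e))
```

```text
[ 0.53893584 -0.15668555  0.13310083]
(np.int32(1318), array([320.64719272, 211.12822458]), array([300, 191,  42,  41], dtype=int32))
0.07 [ 0.5398827  -0.15970318  0.07      ] 0.03433613994874436
0.08 [ 0.5379344  -0.15753701  0.08      ] 0.032869384254597914
0.085 [ 0.53696025 -0.15645392  0.085     ] 0.03213600640752479
0.09 [ 0.5359861  -0.15537084  0.09      ] 0.03140262856045157
```

play_rows --rows '[[[0, 0, 0], [0, 0, 1.5], 0], [[0, 0, 0], [0, 0, 3.0], 0], [[0, 0, 0], [0, 0, 4.5], 0], [[0, 0, 0], [0, 0, 5.6], 0], [[0, 0, 0], [0, 0, 6.0], 0]]'

```text
clock: 7.65
position: [0.5385, -0.157, 0.0717]
tcp_rot: [[0.733, 0.68, -0.002], [0.68, -0.733, 0.001], [-0.001, -0.002, -1.0]]
contact_force: [0.1, 0.7, 0.4]
opening: -0.0001
```

play_rows --rows '[[[0, 0, 0], [0, 0, 0.2], 0], [[0, 0, 0], [0, 0, 0.4], 0], [[0, 0, 0], [0, 0, 0.6], 0], [[0, 0, 0], [0, 0, 0.8], 0], [[0, 0, 0], [0, 0, 0.8], 0]]'

```text
clock: 8.07
position: [0.5389, -0.1581, 0.0654]
tcp_rot: [[0.734, 0.679, 0.0], [0.679, -0.734, -0.0], [0.0, 0.0, -1.0]]
contact_force: [-0.4, 0.0, -0.8]
opening: -0.0
```

```bash
cat > pb.py <<'E'
from cell import robot;import cv2,sys
g=robot.grab_frame('scene');cv2.imwrite(f'pics/s{sys.argv[1]}.png',cv2.resize(g['img'][140:290,190:400,::-1],None,fx=3.5,fy=3.5))
E
python3 pb.py 12; python3 st.py
```

```text
8.1167 [ 0.539  -0.1581  0.0655] [[0.734, 0.679, 0.0], [0.679, -0.734, -0.0], [0.0, 0.0, -1.0]] F [-0.56  0.98 -0.34] open -8.086380407891475e-05
```

View pics/s12.png

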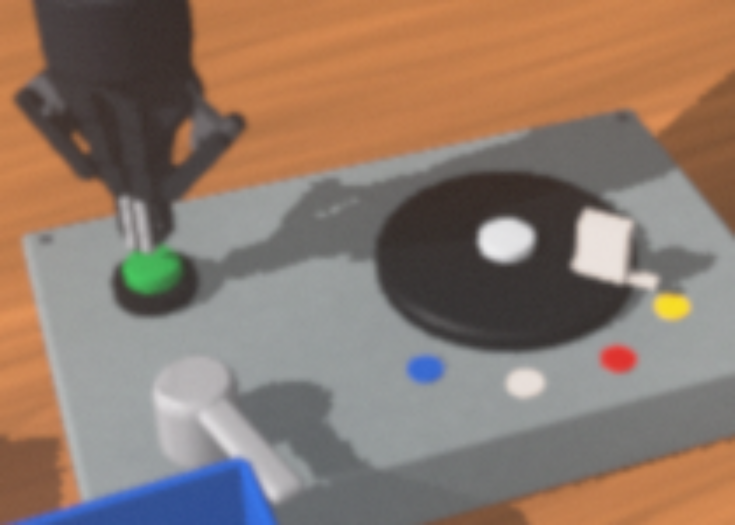

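Just above the cap, with no force yet. I'll press slowly.

play_rows --rows '[[[0, 0, 0], [0, 0, 0.1], 0], [[0, 0, 0], [0, 0, 0.2], 0], [[0, 0, 0], [0, 0, 0.3], 0], [[0, 0, 0], [0, 0, 0.4], 0], [[0, 0, 0], [0, 0, 0.5], 0]]'

```text
clock: 8.53
position: [0.5389, -0.1581, 0.0602]
tcp_rot: [[0.734, 0.679, 0.0], [0.679, -0.734, 0.0], [0.0, 0.0, -1.0]]
contact_force: [-0.6, -0.7, 0.2]
opening: -0.0001
```

```bash
python3 st.py
```

```text
8.5333 [ 0.5389 -0.1581  0.0602] [[0.734, 0.679, 0.0], [0.679, -0.734, 0.0], [0.0, 0.0, -1.0]] F [-0.56 -0.73  0.16] open -0.00012078888905238246
```

play_rows --rows '[[[0, 0, 0], [0, 0, 0.1], 0], [[0, 0, 0], [0, 0, 0.2], 0], [[0, 0, 0], [0, 0, 0.3], 0], [[0, 0, 0], [0, 0, 0.4], 0], [[0, 0, 0], [0, 0, 0.5], 0]]'

```text
clock: 8.95
position: [0.5389, -0.1581, 0.0552]
tcp_rot: [[0.734, 0.679, 0.0], [0.679, -0.734, 0.0], [0.0, -0.0, -1.0]]
contact_force: [0.4, 0.6, 0.6]
opening: 0.0002
```

```bash
python3 pb.py 13;python3 st.py
```

```text
9.0 [ 0.5388 -0.1581  0.055 ] [[0.734, 0.679, -0.0], [0.679, -0.734, 0.0], [-0.0, -0.0, -1.0]] F [ 0.27 -0.32 -0.44] open 0.00011254466245756596
```

View pics/s13.png

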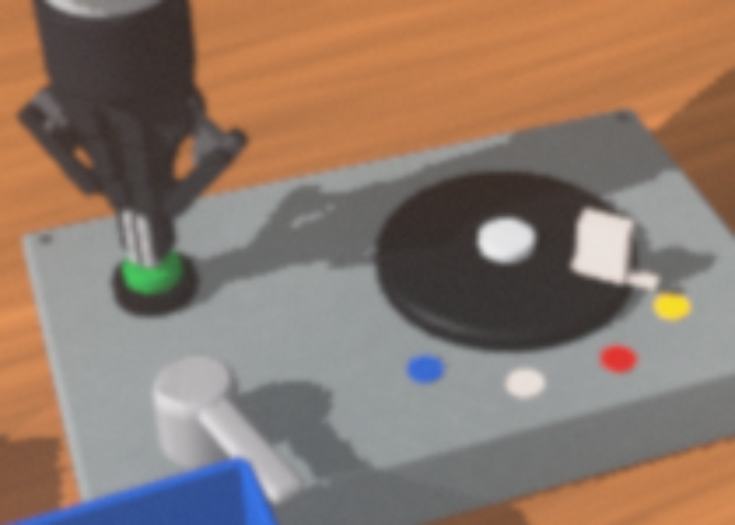

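play_rows --rows '[[[0, 0, 0], [0, 0, 0.1], 0], [[0, 0, 0], [0, 0, 0.2], 0], [[0, 0, 0], [0, 0, 0.3], 0], [[0, 0, 0], [0, 0, 0.4], 0], [[0, 0, 0], [0, 0, 0.4], 0]]'

```text
clock: 9.42
position: [0.5389, -0.1581, 0.0512]
tcp_rot: [[0.734, 0.679, 0.0], [0.679, -0.734, 0.0], [0.0, 0.0, -1.0]]
contact_force: [0.0, -0.5, 2.6]
opening: 0.0002
```

```bash
python3 pb.py 14;python3 st.py
```

```text
9.4667 [ 0.5389 -0.1581  0.0513] [[0.734, 0.679, 0.0], [0.679, -0.734, 0.0], [0.0, -0.0, -1.0]] F [-0.06  0.31  1.49] open -4.318172720504004e-05
```

View pics/s14.png

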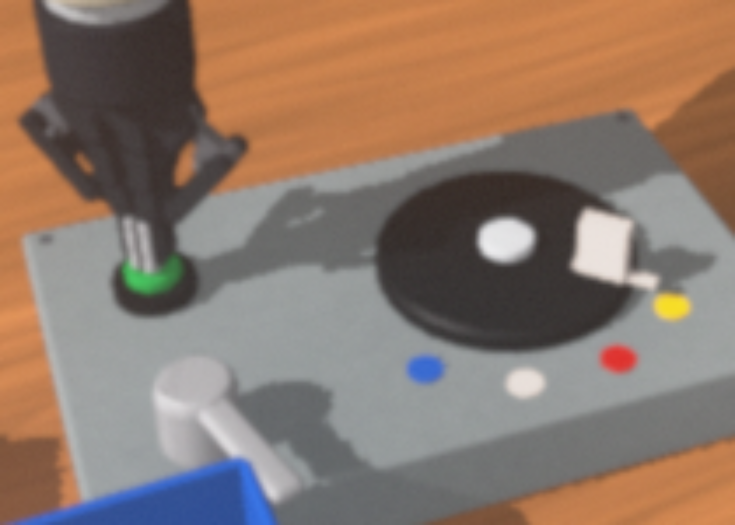

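Contact at about 2 N. I'll keep going another 5 mm in small steps.

play_rows --rows '[[[0, 0, 0], [0, 0, 0.1], 0], [[0, 0, 0], [0, 0, 0.2], 0], [[0, 0, 0], [0, 0, 0.3], 0], [[0, 0, 0], [0, 0, 0.4], 0], [[0, 0, 0], [0, 0, 0.4], 0]]'

```text
clock: 9.88
position: [0.5389, -0.1581, 0.0474]
tcp_rot: [[0.734, 0.679, 0.0], [0.679, -0.734, -0.0], [0.0, 0.0, -1.0]]
contact_force: [-0.8, 0.1, 5.5]
opening: -0.0002
```

play_rows --rows '[[[0, 0, 0], [0, 0, 0.05], 0], [[0, 0, 0], [0, 0, 0.1], 0], [[0, 0, 0], [0, 0, 0.15], 0], [[0, 0, 0], [0, 0, 0.2], 0], [[0, 0, 0], [0, 0, 0.2], 0]]'

```text
clock: 10.3
position: [0.5391, -0.1581, 0.047]
tcp_rot: [[0.734, 0.679, 0.001], [0.679, -0.734, -0.0], [0.001, 0.001, -1.0]]
contact_force: [-5.9, 2.5, 25.4]
opening: -0.0
```

```bash
python3 pb.py 15;python3 st.py
```

```text
10.35 [ 0.5391 -0.1581  0.047 ] [[0.734, 0.679, 0.001], [0.679, -0.734, -0.0], [0.001, 0.001, -1.0]] F [-6.25  1.95 25.44] open -0.00028968670635931283
```

View pics/s15.png

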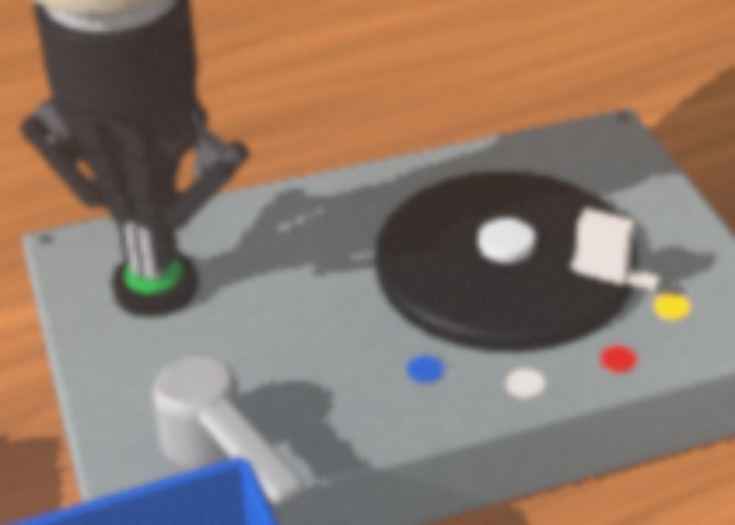

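The cap is on its hard stop: force jumped from 5 to 25 N with no further travel. I'll release and retreat.

play_rows --rows '[[[0, 0, 0], [0, 0, -0.5], 0], [[0, 0, 0], [0, 0, -1.5], 0], [[0, 0, 0], [0, 0, -4.0], 0], [[0, 0, 0], [0, 0, -7.5], 0], [[0, 0, 0], [0, 0, -11.0], 0]]'

```text
clock: 10.77
position: [0.5383, -0.1579, 0.1561]
tcp_rot: [[0.734, 0.679, -0.002], [0.679, -0.734, 0.001], [-0.001, -0.002, -1.0]]
contact_force: [1.3, 0.4, 0.5]
opening: 0.0001
```

play_rows --rows '[[[0, 0, 0], [-2.0, -2.0, -1.0], 0], [[0, 0, 0], [-4.5, -4.5, -2.0], 0], [[0, 0, 0], [-6.0, -7.0, -2.0], 0], [[0, 0, 0], [-6.0, -7.0, -2.0], 0], [[0, 0, 0], [-6.0, -7.0, -2.0], 0]]'

```text
clock: 11.18
position: [0.4466, -0.1473, 0.176]
tcp_rot: [[0.735, 0.678, 0.001], [0.678, -0.735, -0.0], [0.0, 0.001, -1.0]]
contact_force: [0.6, -1.5, -0.2]
opening: -0.0001
```

```bash
python3 pb.py 16;python3 st.py
python3 - <<'E'
from cell import robot;import cv2
f=robot.grab_frame('top');cv2.imwrite('pics/t16.png',f['img'][:,:,::-1])
E
```

```text
11.2333 [ 0.4475 -0.1476  0.1758] [[0.735, 0.678, 0.001], [0.678, -0.735, -0.0], [0.0, 0.001, -1.0]] F [0.81 0.18 0.09] open -2.6880237231683754e-05
```

View pics/s16.png

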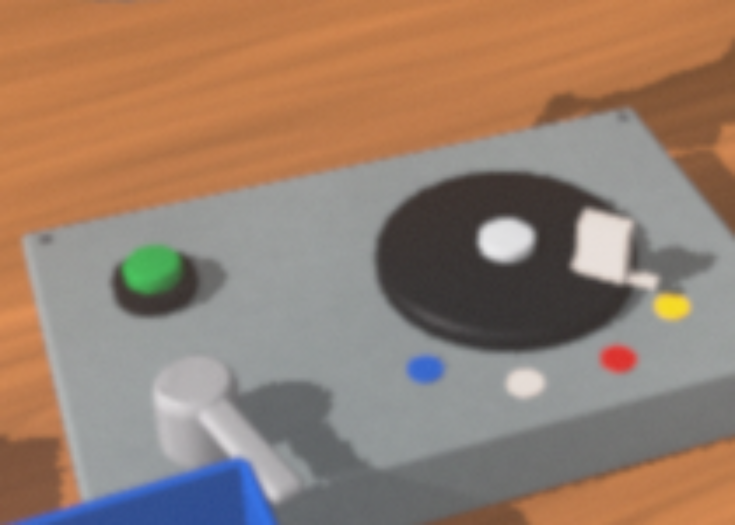

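View pics/t16.png

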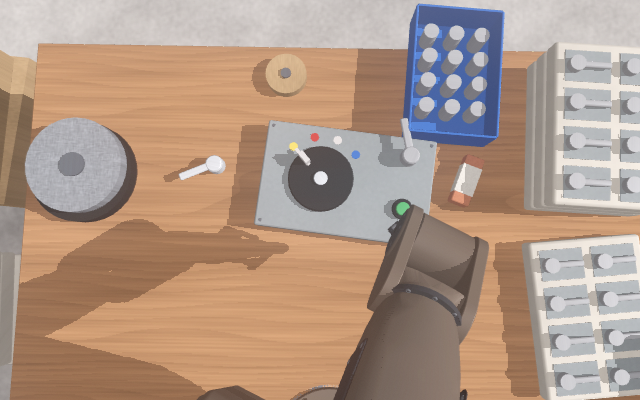

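The button is back out and the pointer, with its end at about (297,149), aims at yellow at (293,146). Levers and bar are where they started, and the arm is clear of everything.

```bash
python3 -c "
from cell import robot
print(robot.finish_job())"
```

```text
the job is handed in; nothing more can be done
None
```

The selector is at the yellow mark, and the green start button was pressed fully in and came back out after that. I handed the job in at about 11 s, and the hand-in gave no verdict.

- **Selector:** I pushed the white tab clockwise with the shut fingers, about 0.68 rad round to yellow, the nearest mark. Then I backed off. In the top view the pointer's direction matched the yellow mark to within about 0.01 rad. It looked the same after the button press.
- **Button:** The press met the spring at about 2–5 N, then a hard stop at 25 N with no further travel. After release the cap stood out as it did at the start.
- **Left alone:** Both tap levers and the compound bar look unmoved in the last top picture. The arm was clear of everything at the end.

**Check that disagreed:** The shut fingertips sat about 25–30 mm above the reported TCP height, judging by the scene camera, the shadows and where the button made contact. I lowered in small steps while watching the force to allow for it.

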